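# Take the drilled bracket off its fixture and tip it up for inspection

### The arm

A 6-joint arm with a two-finger parallel gripper is mounted at the origin on a cart in front of the work surface, level with it; the furniture and walls round the work are solid. World frame = base frame: x ahead of the robot, y to its left, z up, the work surface at z = 0. Lengths are in m, angles in rad, forces in N, time in s.
With the tool pointing down it reaches from about 0.375 to 0.9 m from the base axis. Payload 3.1 kg.
Tool frame: the origin (TCP) lies at the very end of the fingers, on their centre line; the grasp point (between the pads) lies 19 mm behind it; z points along the fingers, y is the line along which they close (so a half turn about z gives the same grasp; the last joint's range is limited). The gripper opens to 87 mm and grips with 3 to 60 N. Pads are 19 mm wide; open, the fingers measure 117 mm over their backs; the gripper's body (75 mm by 190 mm) begins 51 mm behind the grasp point.
Start: joints at [1.123, 0.527, 1.433, -0, 1.181, -0.178], TCP at [0.166, 0.603, 0.223] pointing down, gripper open.
Joint ranges: [-3.08, 3.08], [-0.75, 2.2], [0.22, 2.44], [-1.43, 4.57], [0, 2.65], [-2.85, 2.85]. Speed limits (rad/s): [2.79, 2.79, 3.14, 3.14, 3.14, 3.14].

### API

Orientations are given as a rotation vector (axis times angle).
In Python, from cell import bot gives the robot as it stands.
- The arm moves only by the shell command python3 shift.py [FORCE], which reads ROWS from standard input. ROWS is a JSON list of rows, 1 to 12 of them, each written [opening, [dx, dy, dz], turn]: the finger opening in m, then dx, dy, dz in shares of the most that a row can go, 1 being 62.5 mm, then a turn about the tool's z in parts of the range, where 1.0 means 2 rad; each row shifts and turns the commanded pose from where the row before left it, along the tool's axes as they then stand; what a row does not reach is not made up. A row lasts 1/8 s, in which the tool goes at most 0.0625 m and 0.188 rad, less where a joint would pass 70% of its speed; a pose out of reach is approached as far as the arm can. The fingers move at their own pace and stop on an object; FORCE is the grip in N (left out, the last holds). Time passes only in rows, so rows that do not move let the fingers close. It prints the time, the measured TCP pose, the force, the opening and the grip force at its end. A shift or turn number past 1, either way, is cut back to 1. Input that does not fit is refused with a message, and nothing moves.
- bot.state(): the state, without advancing time (a new reading comes with each control period).
- bot.snapshot(name): name is "scene" or "top" or "wrist"; returns a dict with "color" (420x560x3 uint8, red, green, blue), "fov_y" (degrees; the focal length in pixels is half the picture's height over the tangent of half this angle, whatever the lens; pixels are square), "cx", "cy" (the principal point, pixels), "T" (4x4, takes a point from camera to world coordinates). Camera axes: x right, y down, z forward; pixel columns grow to the right and rows downward; lengths in m; the calibration is good to about 2 mm. The wrist camera is an equidistant fisheye: a pixel r from the principal point sees the ray r / f radians off the axis. A picture is of the moment at which its call begins. There is no depth.
- bot.job_done(): hands the job in; it is judged then, once.
The state is a dict: "clock": time; "joint_pos": joint angles; "joint_velocities": joint speeds; "effort": joint torques, N m; "eef_pos": TCP position; "tcp_rot": TCP orientation; "ft_force": force on the tool from outside, world axes, zero at the start; "wrist_torque": the same for the moment, N m; "grip_width": finger opening in m; "finger_force": force on a finger pad.
Only numpy, scipy, OpenCV 4.12 (cv2) and the standard library are available. Lean on these libraries where they do the work, as an engineer would, in place of code of your own. Each camera call takes 0.05 s, during which the arm holds its last target. There are 200 camera calls.

### The job

Unclamp the drilled aluminium bracket from the toggle-clamp fixture: swing the red handle fully back so that the clamp arm stands clear, then draw the bracket straight up off its two dowel pins. Hold it up at least 25 cm above the worktop, tipped at least 60 degrees from level so that its underside can be looked over for burrs, and finish while still holding it there, motionless. Leave the clamp open and do not disturb the bottle, the caliper or the screw standing near by.

Things in the scene. Friction and masses are not known exactly. Their poses are not given: they have to be found in the camera images.
- fixture: Toggle-clamp fixture, fixed: steel plate 170 x 330 x 16 mm. Origin: centre of its underside; x across, y along it, z up; its +y end points roughly to the robot. Dowel pins, 12 mm diameter, stand 21 mm above the plate at (45, 125) and (-72, 125) mm. The clamp stands at x -46 to -24 mm. Left of the fixture the head of the blue press hangs over the worktop (world x > 0.52, y > 0.01, z > 0.30 m).
- fixture_handle (a joint): Hinge of the clamp's red handle and arm (one rigid piece), along the fixture's x at y 34, z 43 mm. Rad: about 0.13 at the start (foot on the bracket), 1.08 at its stop, arm fully up. Growing values swing the handle's top towards fixture -y (away from the robot, and down) and lift the arm. Stiff (0.35 N m, some 4 N at the grip); stays where it is left.
- clamp_foot (a point): Underside centre of the rubber foot (22 mm diameter) at the end of the clamp arm, which presses on the bracket; 73 mm from the hinge axis. The arm runs from the hinge to 20 mm beyond the foot, 14 mm wide; its screw stands 59 mm above the foot. Fully open, foot, arm and screw stand within fixture y 30 to 97 mm, up to z 125 mm.
- handle_grip (a point): Middle of the red handle grip, 94 mm from the hinge axis; at the start 135 mm above the worktop. The grip is round, 22 mm thick; at handle value 0 it takes up fixture y 26 to 81, z 92 to 164 mm, leaning 30 degrees to +y at the top. Fully open it leans 32 degrees the other way, back to fixture y -65 mm, top at z 145 mm.
- bracket: Milled aluminium bracket, 0.26 kg: plate 148 mm long (x -71 to 77), 10 mm thick, y -27 to 15 mm where x < -5 and y -27 to 27 mm elsewhere, 14 mm dowel holes at x +58.5 and -58.5, y 0, and one upright lug. Origin: on the underside midway between the holes; z square to the plate, up through the lug. Seated, its axes are parallel to the fixture's and its underside is 16 mm above the worktop.
- lug (a point): Point in the bracket's upright lug, the place to hold the bracket, at (27.5, 0, 46) mm in the bracket frame. The lug, with a brass bush, is 12 mm thick along the bracket's y, 44 mm wide along x and stands from z 10 to z 68 mm (seated: 26 to 84 mm above the worktop) with a rounded top.
- bottle: Bystander: white plastic bottle standing left of the fixture, 57 x 104 x 110 mm. Origin: centre of its underside.
- caliper: Bystander: steel caliper lying left of the fixture, 76 x 202 x 13 mm. Origin: centre of its underside.
- stud: Bystander: black steel screw standing on its head left of the fixture, 24 mm diameter, 71 mm high. Origin: centre of its underside.

How it is judged:
On the way, in this order (a step that is already met when the one before it is completed fails the run):
1. the clamp is swung fully open (handle past 0.98 rad) with the bracket still on its pins (value of joint fixture_handle above 0.98 rad and z of bracket in the frame of fixture below 0.03 m), for 0.2 s.
2. the bracket is drawn up off the pins, its underside more than 24 mm above the plate and still within 15 degrees of level (z of bracket in the frame of fixture above 0.04 m and angle between bracket's own z axis and vertical below 0.26 rad), for 0.1 s.
At the end, for the whole second after the job is handed in: The fingers hold the bracket, its origin (middle of the underside) more than 23.5 cm above the worktop, its plate more than 56 degrees from level, touching nothing of the fixture and at rest; the clamp handle is still past 0.9 rad, and bottle, caliper and screw stand as they were (height (world z) of bracket above 0.235 m and angle between bracket's own z axis and vertical above 0.98 rad and contact force between the fingers and bracket above 1 N and contact force between bracket and fixture below 0.1 N and linear speed of bracket below 0.03 m/s and angular speed of bracket below 0.2 rad/s and value of joint fixture_handle above 0.9 rad and angle between each of bottle, caliper, stud's own z axis and vertical below 0.2 rad); the arm keeps its last pose, push and grip.
It fails at once if the bottle is shifted by more than 20 mm (distance of bottle from where it was at the start of the episode above 0.02 m).
It fails at once if the caliper is shifted by more than 20 mm (distance of caliper from where it was at the start of the episode above 0.02 m).
It fails at once if the stud is shifted by more than 20 mm (distance of stud from where it was at the start of the episode above 0.02 m).
It fails at once if the bracket is pulled off the pins while the clamp is still down (value of joint fixture_handle below 0.8 rad and z of bracket in the frame of fixture above 0.037 m).
It also fails if it takes over 58 s, if anything falls off the work surface, if the arm or the gripper's body presses on something with over 40 N, if the wrist force passes 120 N, or if a joint passes its speed limit or range.

## Working session

There is one attempt and no reset: what is moved stays moved. The work goes in short steps, Python scripts to look and compute and a shell command to move; the robot and the scene stay as the last step left them, time stands still between calls to the robot, and variables do not carry over. Pictures are saved under pics/ and viewed, at most 10 in all, crops included, and the job is handed in when it is done.

```bash
ls; mkdir -p pics; python3 - <<'E'
from cell import bot
import cv2,numpy as np
s=bot.state()
print({k:np.round(v,3) for k,v in s.items()})
for n in("scene","top"):
    p=bot.snapshot(n);cv2.imwrite(f"pics/{n}0.png",p["color"][:,:,::-1]);print(n,p["fov_y"],p["cx"],p["cy"],np.round(p["T"],3))
E
```

```text
cell.py
pics
shift.py
{'clock': np.float64(0.0), 'joint_pos': array([ 1.123,  0.528,  1.434, -0.   ,  1.181, -0.178]), 'joint_velocities': array([-0.   ,  0.001,  0.002,  0.   , -0.003,  0.003]), 'effort': array([ 2.0000e-03, -4.4004e+01, -1.7659e+01,  6.3000e-02,  5.9000e-02,
       -0.0000e+00]), 'eef_pos': array([0.166, 0.602, 0.222]), 'tcp_rot': array([-4.210e-01, -3.113e+00,  3.000e-03]), 'ft_force': array([-0.104,  0.496,  0.433]), 'wrist_torque': array([0.002, 0.04 , 0.026]), 'finger_force': np.float64(0.0), 'grip_width': np.float64(0.087)}
scene 42.845989155324105 279.8394446657102 215.45755683039886 [[ 0.739 -0.305  0.6   -0.089]
 [-0.673 -0.334  0.66  -0.644]
 [-0.001 -0.892 -0.452  0.592]
 [ 0.     0.     0.     1.   ]]
top 50.87073443536531 271.90471626972453 215.03739403807947 [[ 0.004 -0.995  0.098  0.454]
 [-1.    -0.005 -0.008  0.019]
 [ 0.008 -0.098 -0.995  0.965]
 [ 0.     0.     0.     1.   ]]
```

View pics/scene0.png

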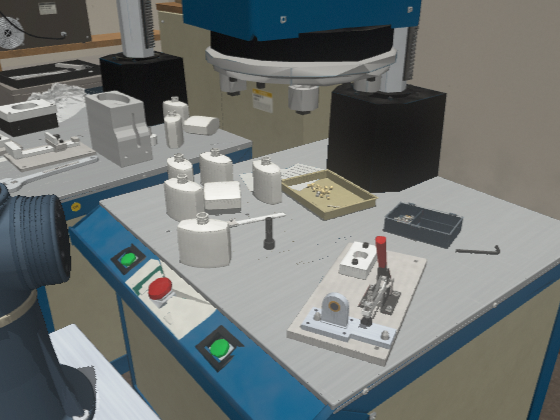

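View pics/top0.png

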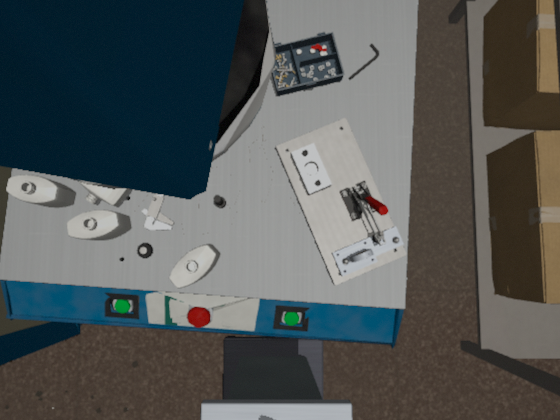

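The scene view shows the fixture at about (360,300), the red handle at (381,252) and the lug at (335,308). In the top view the plate corners are near (278,150), (347,120), (407,255) and (335,283). The bottle, caliper and screw stand left of it. I'll enlarge the fixture.

```bash
python3 - <<'E'
import cv2,numpy as np
a=cv2.imread("pics/top0.png")[110:295,265:420];b=cv2.imread("pics/scene0.png")[225:360,285:435]
f=lambda i,k:cv2.resize(i,None,fx=k,fy=k,interpolation=cv2.INTER_CUBIC)
a=f(a,3.2);b=f(b,2)
a=np.vstack([a,np.zeros((600-len(a),a.shape[1],3),np.uint8)])if len(a)<600 else a[:600]
b=np.vstack([b,np.zeros((600-len(b),b.shape[1],3),np.uint8)])
cv2.imwrite("pics/crop0.png",np.hstack([a,b]))
print(a.shape,b.shape)
E
```

```text
(600, 496, 3) (600, 300, 3)
```

View pics/crop0.png

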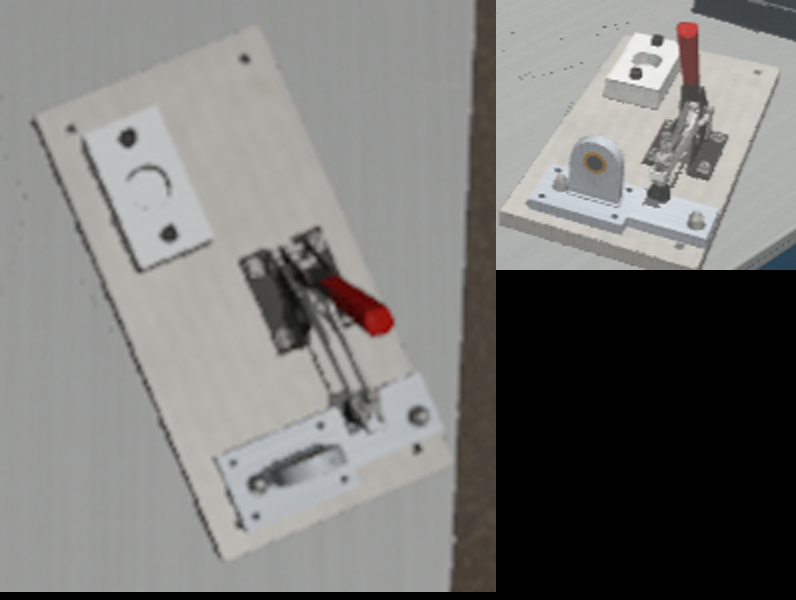

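The crop shows the plate outline with its four corners, the red grip at about (382,205) in the top picture, and the lug with its brass bush at about (334,306) in the scene picture. The dowels show near (396,240) and (346,261). Next I'll compute the poses.

```bash
cat > h.py <<'E'
import cv2,numpy as np
from cell import bot
def ray(p,u,v):
    f=p["color"].shape[0]/2/np.tan(np.radians(p["fov_y"])/2)
    d=p["T"][:3,:3]@np.array([(u-p["cx"])/f,(v-p["cy"])/f,1]);return p["T"][:3,3],d/np.linalg.norm(d)
def onz(p,u,v,z):
    o,d=ray(p,u,v);return o+d*(z-o[2])/d[2]
def tri(*rs):
    A=sum(np.eye(3)-np.outer(d,d) for o,d in rs);b=sum((np.eye(3)-np.outer(d,d))@o for o,d in rs)
    x=np.linalg.solve(A,b);return x,[np.linalg.norm(np.cross(x-o,d)) for o,d in rs]
def proj(p,X):
    f=p["color"].shape[0]/2/np.tan(np.radians(p["fov_y"])/2)
    c=np.linalg.inv(p["T"])@np.append(X,1);return np.array([p["cx"],p["cy"]])+f*c[:2]/c[2]
E
python3 - <<'E'
from h import *
t=bot.snapshot("top");s=bot.snapshot("scene")
c=t["color"].astype(int)
m=((c[...,0]-c[...,2]>6)&(c.sum(2)>380)).astype(np.uint8);m[:110]=0;m[295:]=0;m[:,:265]=0;m[:,420:]=0
m=cv2.morphologyEx(m,cv2.MORPH_OPEN,np.ones((3,3)))
k=max(cv2.findContours(m,cv2.RETR_EXTERNAL,cv2.CHAIN_APPROX_NONE)[0],key=cv2.contourArea)
P=np.array([onz(t,u,v,.016)[:2] for u,v in k[:,0]]).astype(np.float32)
r=cv2.minAreaRect(P*1000);print("rect mm",r)
for n,q in(("manual",[(35,118),(262,27),(450,465),(224,560)]),):
    Q=np.array([onz(t,265+u/3.2,110+v/3.2,.016)[:2] for u,v in q]);print(np.round(Q,4),np.linalg.norm(Q-np.roll(Q,-1,0),axis=1),Q.mean(0))
# red grip
R=[]
for p in(t,s):
    h=p["color"].astype(int);mm=((h[...,0]>90)&(h[...,1]<60)&(h[...,2]<60)).astype(np.uint8)
    if p is t: mm[:170]=0;mm[230:]=0;mm[:,:350]=0;mm[:,400:]=0
    else: mm[:225]=0;mm[285:]=0;mm[:,:365]=0;mm[:,395:]=0
    v,u=np.nonzero(mm);print("red",u.mean(),v.mean(),u.min(),u.max(),v.min(),v.max(),len(u));R.append(ray(p,u.mean(),v.mean()))
print("grip tri",tri(*R))
# lug top: scene & top; dowels
print("bush onlug", tri(ray(s,285+594/2-0,225+162/2)) if 0 else "")
E
```

```text
rect mm ((582.297119140625, -136.7157440185547), (326.1343688964844, 167.3188934326172), 22.897489547729492)
[[ 0.698   0.0028]
 [ 0.7632 -0.1539]
 [ 0.4623 -0.2764]
 [ 0.3986 -0.124 ]] [0.16969101 0.32492889 0.16517255 0.32513385] [ 0.58053737 -0.13785822]
red 380.7894736842105 207.22105263157894 369 387 198 214 95
red 383.5 243.5 382 385 243 244 2
grip tri (array([ 0.55112443, -0.19149037,  0.15181315]), [np.float64(0.0016980872251867412), np.float64(0.0016980872251868083)])
bush onlug
```

```bash
python3 - <<'E'
from h import *
t=bot.snapshot("top");s=bot.snapshot("scene")
a=np.radians(22.6);C=np.array([.582,-.137,0]);Y=np.array([-np.cos(a),-np.sin(a),0]);X=np.array([Y[1],-Y[0],0])
F=lambda x,y,z:C+X*x+Y*y+np.array([0,0,z])
def inv(p): d=p-C;return np.round([d@X*1000,d@Y*1000,p[2]*1000],1)
for n,A,B in(("pinR",(395.6,239.7),(385.5,335)),("pinL",(345.6,261.6),(317,315.5))):
    x,e=tri(ray(t,*A),ray(s,*B));print(n,np.round(x,4),np.round(e,4),inv(x))
R=[]
for p in(t,s):
    h=p["color"].astype(int);mm=((h[...,0]>70)&(h[...,0]>2*h[...,1])&(h[...,0]>2*h[...,2]))
    b=(350,400,170,230) if p is t else (360,400,225,285)
    z=np.zeros_like(mm);z[b[2]:b[3],b[0]:b[1]]=1;mm&=z
    v,u=np.nonzero(mm);print("red",u.mean(),v.mean(),u.min(),u.max(),v.min(),v.max(),len(u));R.append((u,v))
(u1,v1),(u2,v2)=R
x,e=tri(ray(t,u1.mean(),v1.mean()),ray(s,u2.mean(),v2.mean()));print("grip",x,e,inv(x))
# bush (brass) in scene
h=s["color"].astype(int);mm=(h[...,0]-h[...,2]>35);z=np.zeros_like(mm);z[290:325,315:350]=1;v,u=np.nonzero(mm&z);print("bush px",u.mean(),v.mean(),len(u))
o,d=ray(s,(u.min()+u.max())/2,(v.min()+v.max())/2)
# cut with lug front face y=125+6
n=Y;k=((F(0,131,0)-o)@n)/(d@n);print("bush on face y131",inv(o+k*d))
for nm,q in dict(pR=F(-72,125,37),pL=F(45,125,37),lugtop=F(14,125,84),grip0=F(-35,34,43)+0).items(): print(nm,proj(t,q),proj(s,q))
print("lug",F(14,125,62),"hinge",F(-35,34,43))
E
```

```text
pinR [ 0.4958 -0.2526  0.0292] [0.0011 0.0011] [-73.6 124.   29.2]
pinL [ 0.4489 -0.1449  0.0316] [0.0006 0.0006] [ 43.9 125.9  31.6]
red 378.2328767123288 205.33561643835617 366 387 196 214 146
red 380.3636363636364 239.62121212121212 376 385 236 243 66
grip [ 0.5531654  -0.18471831  0.15585117] [np.float64(0.00030543460184442536), np.float64(0.0003054346018443182)] [-33.   45.  155.9]
bush px 334.0851063829787 305.7659574468085 47
bush on face y131 [-42593.7 131000.  101022.4]
pR [-890.53699061 -639.19648112] [233.8854034   96.12597286]
pL [ 213.96116117 -946.88538682] [782.53140048 163.15848705]
lugtop [ 105.60927203 -310.56628957] [544.39801143 321.44732489]
grip0 [-196.23191937   73.71942675] [122.20333708 374.70135276]
lug [-120.19941166  -35.24897229   62.        ] hinge [-17.35681109 -45.51539857  43.        ]
```

The rows are not in the units I measure in: shifts go in shares of 62.5 mm and turns go in shares of 2 rad. I convert before sending: 0.18 rad / 2 = 0.09.

```bash
cat >> h.py <<'E'
from scipy.spatial.transform import Rotation
a=np.radians(22.9);C=np.array([.582,-.137,0]);Y=np.array([-np.cos(a),-np.sin(a),0]);X=np.array([Y[1],-Y[0],0])
F=lambda x,y,z:C+(X*x+Y*y+np.array([0,0,z]))/1000
def inv(p): d=p-C;return np.round([d@X*1000,d@Y*1000,p[2]*1000],1)
def go(x,y,z):
    s=bot.state();R=Rotation.from_rotvec(s["tcp_rot"]).as_matrix()
    print("tcp fix",inv(s["eef_pos"]),"tool shift",np.round(R.T@(F(x,y,z)-s["eef_pos"]),4),"yaw y-axis",np.round(np.degrees(np.arctan2(R[1,1],R[0,1])),2),"ft",np.round(s["ft_force"],1),"j",np.round(s["joint_pos"],2))
E
python3 - <<'E'
from h import *
t=bot.snapshot("top");s=bot.snapshot("scene")
for nm,q in dict(pR=F(-72,125,37),pL=F(45,125,37),lugtop=F(14,125,84),bush=F(14,131,62)).items(): print(nm,proj(t,q).round(1),proj(s,q).round(1))
h=s["color"].astype(int);mm=(h[...,0]-h[...,2]>35);z=np.zeros_like(mm);z[290:325,315:350]=1;v,u=np.nonzero(mm&z)
o,d=ray(s,(u.min()+u.max())/2,(v.min()+v.max())/2);k=((F(0,131,0)-o)@Y)/(d@Y);print("bush on y131",inv(o+k*d))
for n,A,B in(("stud?",(219,201),(268.5,232)),("bottle",(192,266),(204,218))):
    x,e=tri(ray(t,*A),ray(s,*B));print(n,x.round(3),np.round(e,4),inv(x))
E
echo '[[0.087, [0, 0, 0], 0.09], [0.087, [0, 0, 0], 0.09], [0.087, [0, 0, 0], 0.09], [0.087, [0, 0, 0], 0.09], [0.087, [0, 0, 0], 0.09], [0, [0, 0, 0], 0], [0, [0, 0, 0], 0]]' | python3 shift.py
python3 -c "
from h import *
go(-35,95,200)"
```

```text
pR [396.7 239.6] [384.6 331.3]
pL [345.9 261.2] [316.6 312.7]
lugtop [364.3 255.3] [335.3 294.2]
bush [363.1 258.1] [333.4 307.2]
bush on y131 [ 13.1 131.   64.7]
stud? [0.575 0.123 0.038] [0.0003 0.0003] [242.2 -94.8  38.1]
bottle [0.44  0.165 0.103] [0.0012 0.0012] [333.9  13.  102.7]
clock: 1.27
eef_pos: [0.1659, 0.6025, 0.2225]
tcp_rot: [-1.73, -2.622, 0.0]
ft_force: [-0.3, 1.1, 0.2]
grip_width: 0.0744
finger_force: 0.0
tcp fix [843.1  95.5 222.5] tool shift [-0.8781 -0.0038  0.0226] yaw y-axis 23.18 ft [-0.3  1.1  0.2] j [1.12 0.53 1.43 0.   1.18 0.72]
```

To row units: -0.055 m is -0.88.

```bash
echo '[[0, [-0.88, 0, 0], 0], [0, [-0.88, 0, 0], 0], [0, [-0.88, 0, 0], 0], [0, [-0.88, 0, 0], 0], [0, [-0.88, 0, 0], 0], [0, [-0.88, 0, 0], 0], [0, [-0.88, 0, 0], 0], [0, [-0.88, 0, 0], 0], [0, [0, 0, 0], 0]]' | python3 shift.py
python3 -c "
from h import *
go(-35,95,200)"
```

```text
clock: 2.4
eef_pos: [0.3401, 0.1949, 0.2229]
tcp_rot: [1.74, 2.614, 0.001]
ft_force: [0.0, 0.6, 0.5]
grip_width: 0.0006
finger_force: 0.0
tcp fix [399.9  93.7 222.9] tool shift [-4.349e-01  1.000e-04  2.320e-02] yaw y-axis 22.71 ft [0.  0.6 0.5] j [ 0.23  0.21  1.98 -0.    0.95 -0.16]
```

To row units: -0.055 m is -0.88, -0.053 m is -0.848.

```bash
echo '[[0, [-0.88, 0, 0], 0], [0, [-0.88, 0, 0], 0], [0, [-0.88, 0, 0], 0], [0, [-0.88, 0, 0], 0], [0, [-0.88, 0, 0], 0], [0, [-0.88, 0, 0], 0], [0, [-0.88, 0, 0], 0], [0, [-0.848, -0.064, 0.352], 0], [0, [0, 0, 0], 0]]' | python3 shift.py
python3 -c "
from h import *
go(-35,95,112)"
```

```text
clock: 3.52
eef_pos: [0.5071, -0.209, 0.1989]
tcp_rot: [-1.734, -2.619, 0.0]
ft_force: [0.1, 0.6, 0.5]
grip_width: 0.0007
finger_force: 0.0
tcp fix [-37.2  97.  198.9] tool shift [0.0021 0.002  0.0869] yaw y-axis 22.97 ft [0.1 0.6 0.5] j [-0.59  0.46  1.65 -0.    1.04 -1.  ]
```

To row units: 0.045 m is 0.72, 0.042 m is 0.672.

```bash
echo '[[0, [0.032, 0, 0.72], 0], [0, [0, 0, 0.672], 0], [0, [0, 0.24, 0], 0], [0, [0, 0.24, 0], 0], [0, [0, 0.16, 0], 0], [0, [0, 0.16, 0], 0], [0, [0, 0, 0], 0]]' | python3 shift.py
python3 - <<'E'
from h import *
go(-35,-8,103)
s=bot.snapshot("scene")["color"][190:370,270:450,::-1];w=bot.snapshot("wrist")["color"][:,:,::-1]
cv2.imwrite("pics/a.png",np.hstack([cv2.resize(s,(420,420)),cv2.resize(w,(380,285))if 0 else cv2.copyMakeBorder(cv2.resize(w,(380,285)),0,135,0,0,0)]))
E
```

```text
clock: 4.4
eef_pos: [0.5534, -0.186, 0.1147]
tcp_rot: [1.729, 2.617, 0.001]
ft_force: [0.5, -1.0, -0.3]
grip_width: 0.0006
finger_force: 0.0
tcp fix [-34.   45.4 114.7] tool shift [-0.0011  0.0534  0.0118] yaw y-axis 23.08 ft [ 0.5 -1.  -0.3] j [-0.52  0.61  1.64  0.    0.89 -0.92]
```

View pics/a.png

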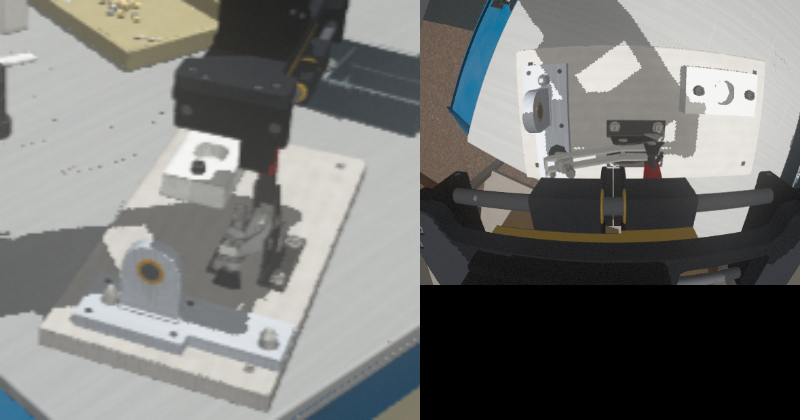

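The pushing has begun. The arm has lifted off the bracket, and the wrist view shows the finger on the +y side of the red grip at (652,175), with the bracket still on its pins. I'll keep pushing.

To row units: 0.012 m is 0.192, 0.01 m is 0.16.

```bash
echo '[[0, [0, 0.192, 0.048], 0], [0, [0, 0.192, 0.048], 0], [0, [0, 0.16, 0.048], 0], [0, [0, 0.16, 0.048], 0], [0, [0, 0.096, 0], 0], [0, [0, 0, 0], 0]]' | python3 shift.py
python3 - <<'E'
from h import *
go(-35,-12,103)
E
```

```text
clock: 5.25
eef_pos: [0.5951, -0.1659, 0.0995]
tcp_rot: [-1.728, -2.617, 0.005]
ft_force: [-4.3, -2.9, -1.5]
grip_width: 0.0006
finger_force: 2.3
tcp fix [-31.7  -0.8  99.5] tool shift [-0.0034  0.0112 -0.0035] yaw y-axis 23.11 ft [-4.3 -2.9 -1.5] j [-0.45  0.67  1.55 -0.    0.92 -0.85]
```

To row units: 0.004 m is 0.064, 0.003 m is 0.048.

```bash
echo '[[0, [-0.032, 0.064, 0], 0], [0, [0, 0.064, 0], 0], [0, [0, 0.048, 0], 0], [0, [0, 0, 0], 0]]' | python3 shift.py
python3 - <<'E'
from h import *
go(-35,-12,103)
E
```

```text
clock: 5.75
eef_pos: [0.6043, -0.1624, 0.099]
tcp_rot: [-1.726, -2.613, 0.005]
ft_force: [-5.9, -2.2, -1.7]
grip_width: 0.0003
finger_force: 2.5
tcp fix [-32.1 -10.6  99. ] tool shift [-0.0029  0.0013 -0.004 ] yaw y-axis 23.1 ft [-5.9 -2.2 -1.7] j [-0.44  0.69  1.52 -0.    0.94 -0.84]
```

To row units: 0.003 m is 0.048.

```bash
echo '[[0, [0, 0.048, 0], 0], [0, [0, 0.048, 0], 0], [0, [0, 0, 0], 0]]' | python3 shift.py | grep -E "eef|ft"; echo '[[0, [0, 0.048, 0], 0], [0, [0, 0.032, 0], 0], [0, [0, 0, 0], 0]]' | python3 shift.py| grep -E "eef|ft"
python3 - <<'E'
from h import *
go(-35,-20,103)
E
```

```text
eef_pos: [0.6061, -0.1615, 0.0989]
ft_force: [-13.8, -6.8, 2.3]
eef_pos: [0.6065, -0.1612, 0.0988]
ft_force: [-21.4, -11.6, 6.2]
tcp fix [-31.9 -13.1  98.8] tool shift [-0.0031  0.0067 -0.0044] yaw y-axis 23.26 ft [-21.4 -11.6   6.2] j [-0.43  0.69  1.51 -0.02  0.97 -0.83]
```

The force climbed at the handle's stop, so the clamp is open. I'll back off, rise and check.

To row units: -0.05 m is -0.8, -0.04 m is -0.64.

```bash
echo '[[0, [0, -0.224, 0], 0], [0, [0, 0, -0.64], 0], [0, [0, 0, -0.8], 0], [0.06, [0.8, -0.8, 0], 0], [0.06, [0, -0.8, 0], 0], [0.06, [0, -0.64, 0], 0], [0.06, [0, 0, 0], 0], [0.06, [0, 0, 0], 0]]' | python3 shift.py
python3 - <<'E'
from h import *
go(20,125,150)
s=bot.snapshot("scene")["color"][190:370,270:450,::-1];w=bot.snapshot("wrist");w0=w["color"][:,:,::-1]
t=bot.snapshot("top")["color"][110:295,265:420,::-1]
cv2.imwrite("pics/b.png",np.hstack([cv2.resize(s,(330,420)),cv2.resize(w0,(460,420))]))
print(w["fov_y"],w["cx"],w["cy"])
E
```

```text
clock: 7.5
eef_pos: [0.466, -0.1768, 0.1917]
tcp_rot: [1.732, 2.618, 0.002]
ft_force: [-0.1, -0.3, 1.2]
grip_width: 0.0427
finger_force: 0.0
tcp fix [  8.5 122.4 191.7] tool shift [ 0.0115 -0.0027  0.0417] yaw y-axis 23.01 ft [-0.1 -0.3  1.2] j [-0.59  0.4   1.78  0.    0.96 -0.99]
65.70646984690485 284.33591370632035 209.8306665000986
```

View pics/b.png

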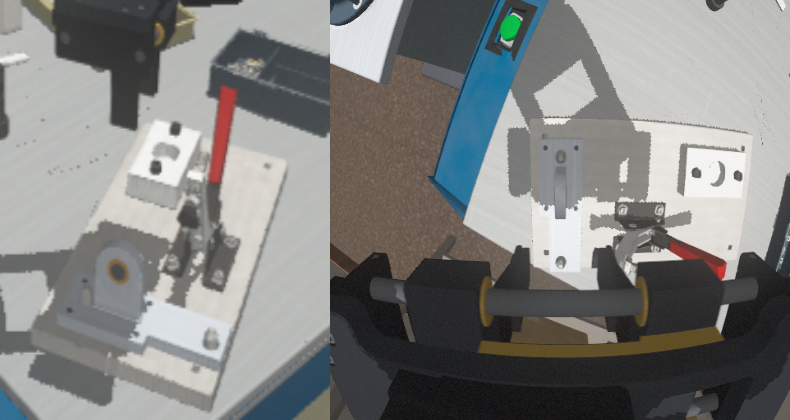

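The clamp stands open, with the red grip leaning back at scene crop (222,140). The bracket is still seated, and the lug ridge lies at wrist crop (560,190), i.e. wrist pixel (280,190). I'll check the lug's position with the wrist ray and the scene ray.

```bash
python3 - <<'E'
from h import *
w=bot.snapshot("wrist");s=bot.snapshot("scene")
def wray(u,v):
    f=210/np.tan(np.radians(w["fov_y"])/2);d=np.array([u-w["cx"],v-w["cy"]]);r=np.hypot(*d);th=r/f
    k=w["T"][:3,:3]@np.append(d/r*np.sin(th),np.cos(th));return w["T"][:3,3],k
st=bot.state();R=Rotation.from_rotvec(st["tcp_rot"]).as_matrix()
print("cam in tool",(R.T@(w["T"][:3,3]-st["eef_pos"])).round(3))
for nm,u,v in(("lug",280,190),("pinL",281,157),("pinR",280,262)):
    o,d=wray(u*1.0,v);
    for z in(.084,.037): print(nm,z,inv(o+d*(z-o[2])/d[2]))
# lug silhouette top in scene
print("lugtop tri",[inv(x) if i==0 else x for i,x in enumerate(tri(wray(280,190),ray(s,335.5,293.5)))])
E
```

```text
cam in tool [ 0.082  0.    -0.163]
lug 0.084 [ 25.3 125.9  84. ]
lug 0.037 [ 13.9 126.5  37. ]
pinL 0.084 [ 53.8 125.1  84. ]
pinL 0.037 [ 47.3 125.5  37. ]
pinR 0.084 [-42.8 126.   84. ]
pinR 0.037 [-66.1 126.6  37. ]
lugtop tri [array([ 19.7, 123.6,  81.5]), [np.float64(0.005460292037243115), np.float64(0.005460292037243162)]]
```

To row units: 0.05 m is 0.8, 0.0115 m is 0.184.

```bash
echo '[[0.055, [0.184, -0.048, 0], 0], [0.055, [0, 0, 0.8], 0], [0.055, [0, 0, 0.8], 0], [0.055, [0, 0, 0.4], 0], [0.055, [0, 0, 0.32], 0], [0.055, [0, 0, 0], 0], [0.055, [0, 0, 0], 0]]' | python3 shift.py 60
python3 -c "
from h import *
go(20,125.7,47)"
```

```text
clock: 8.62
eef_pos: [0.4573, -0.167, 0.0471]
tcp_rot: [1.732, 2.62, 0.0]
ft_force: [-0.3, -0.3, 0.6]
grip_width: 0.0549
finger_force: 0.0
tcp fix [ 20.9 126.5  47.1] tool shift [-0.0009  0.0008  0.0001] yaw y-axis 23.05 ft [-0.3 -0.3  0.6] j [-0.58  0.65  1.91  0.    0.58 -0.98]
```

To row units: 0.0005 m is 0.008.

```bash
echo '[[0, [0, 0.008, 0], 0], [0, [0, 0, 0], 0], [0, [0, 0, 0], 0], [0, [0, 0, 0], 0], [0, [0, 0, 0], 0]]' | python3 shift.py; echo '[[0, [0, 0, -0.096], 0], [0, [0, 0, -0.096], 0], [0, [0, 0, -0.128], 0], [0, [0, 0, -0.128], 0], [0, [0, 0, -0.128], 0], [0, [0, 0, -0.128], 0], [0, [0, 0, 0], 0], [0, [0, 0, 0], 0]]' | python3 shift.py
```

```text
clock: 9.25
eef_pos: [0.4576, -0.167, 0.0466]
tcp_rot: [1.733, 2.62, 0.0]
ft_force: [-0.4, 1.2, 1.4]
grip_width: 0.0128
finger_force: 1.3
clock: 10.25
eef_pos: [0.4575, -0.1669, 0.0905]
tcp_rot: [-1.733, -2.62, 0.0]
ft_force: [-0.8, -0.4, -2.2]
grip_width: 0.0114
finger_force: 60.0
```

To row units: 0.05 m is 0.8, 0.042 m is 0.672.

```bash
echo '[[0, [0, 0, 0], 0], [0, [0.64, 0.16, 0], 0], [0, [0.8, 0.16, 0], 0], [0, [0.8, 0.16, 0], 0], [0, [0.672, 0.16, 0], 0], [0, [0, 0, 0], 0], [0, [0, 0, 0], 0]]' | python3 shift.py
python3 - <<'E'
from h import *
go(200,85,90)
s=bot.snapshot("scene")["color"][170:370,220:420,::-1];w=bot.snapshot("wrist")["color"][:,:,::-1]
cv2.imwrite("pics/c.png",np.hstack([cv2.resize(s,(420,420)),cv2.copyMakeBorder(cv2.resize(w,(380,285)),0,135,0,0,0)]))
E
```

```text
clock: 11.12
eef_pos: [0.424, 0.0159, 0.0905]
tcp_rot: [1.731, 2.62, 0.0]
ft_force: [0.1, -0.3, -2.2]
grip_width: 0.012
finger_force: 60.0
tcp fix [202.3  86.1  90.5] tool shift [-0.0023  0.0011  0.0005] yaw y-axis 23.08 ft [ 0.1 -0.3 -2.2] j [-0.23  0.51  2.05 -0.    0.58 -0.63]
```

View pics/c.png

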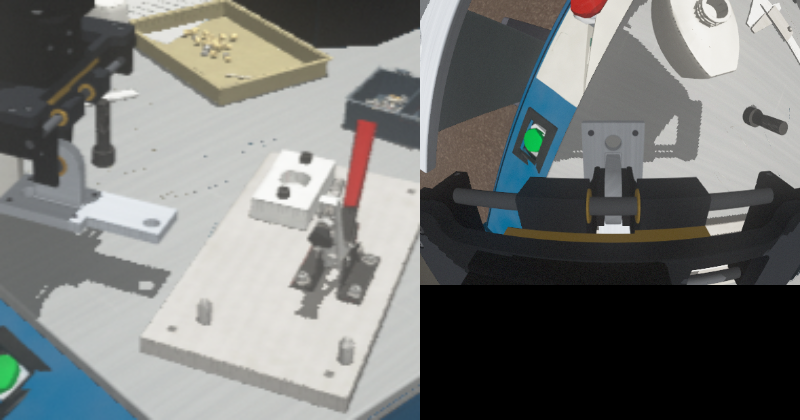

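The bracket is off its pins and held level left of the fixture, at scene crop (90,200). The clamp is open, and the bottle and screw are clear. Next I'll slacken the grip so the long end sinks.

```bash
cat > tilt.py <<'E'
from h import *
# silhouette-free tilt estimate: print px of -x end area for view
import sys
s=bot.snapshot("scene")["color"][170:370,220:420,::-1];cv2.imwrite(f"pics/{sys.argv[1]}.png",cv2.resize(s,(600,600)));go(200,85,90)
E
echo '[[0, [0, 0, 0], 0], [0, [0, 0, 0], 0], [0, [0, 0, 0], 0], [0, [0, 0, 0], 0]]' | python3 shift.py 6; python3 tilt.py d
```

```text
clock: 11.72
eef_pos: [0.4232, 0.016, 0.0906]
tcp_rot: [1.734, 2.62, -0.0]
ft_force: [0.2, 1.0, -2.5]
grip_width: 0.0118
finger_force: 6.0
tcp fix [202.8  86.8  90.5] tool shift [-0.0028  0.0018  0.0005] yaw y-axis 23.02 ft [-0.   0.2 -2.3] j [-0.23  0.51  2.05  0.    0.58 -0.63]
```

View pics/d.png

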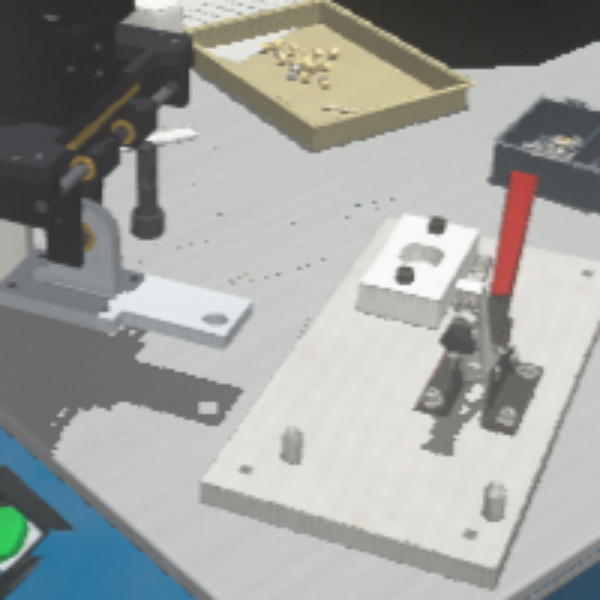

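At 6 N it stays level (end corner at (245,320)), so I'll lower its long end beside the fixture plate's edge and push against it to turn the bracket in the fingers.

To row units: 0.03 m is 0.48, 0.026 m is 0.416.

```bash
echo '[[0, [0, 0, 0.48], 0], [0, [0, 0, 0.416], 0], [0, [0, 0, 0], 0], [0, [-0.096, 0, 0], 0], [0, [0, 0, 0], 0]]' | python3 shift.py | grep -E "eef|ft"; for i in 1; do echo '[[0, [-0.096, 0, 0], 0], [0, [-0.048, 0, 0], 0], [0, [0, 0, 0], 0]]' | python3 shift.py| grep -E "eef|ft"; done; python3 -c "
from h import *
go(190,85,35)"
```

```text
eef_pos: [0.4268, 0.01, 0.0354]
ft_force: [-0.2, 0.3, -1.9]
eef_pos: [0.4275, 0.0033, 0.0349]
ft_force: [-0.8, 5.8, 0.5]
tcp fix [189.3  87.8  34.9] tool shift [ 0.0007  0.0028 -0.0001] yaw y-axis 22.99 ft [-0.8  5.8  0.5] j [-0.26  0.65  2.07  0.    0.43 -0.66]
```

To row units: -0.004 m is -0.064, -0.003 m is -0.048.

```bash
for i in 1 2; do echo '[[0, [-0.048, 0, -0.064], 0], [0, [-0.048, 0, -0.064], 0], [0, [0, 0, 0], 0]]' | python3 shift.py| grep -E "eef|ft";done; echo '[[0, [-0.048, 0, 0], 0], [0, [0, 0, 0], 0]]' | python3 shift.py| grep -E "eef|ft"; python3 tilt.py e
```

```text
eef_pos: [0.4292, -0.0017, 0.0431]
ft_force: [-1.6, 7.6, 1.0]
eef_pos: [0.4317, -0.0072, 0.0511]
ft_force: [-0.9, 8.1, 1.4]
eef_pos: [0.4326, -0.0098, 0.0509]
ft_force: [-1.4, 8.0, 1.9]
tcp fix [175.2  88.1  50.9] tool shift [ 0.0249  0.003  -0.039 ] yaw y-axis 22.99 ft [-2.   7.2  2.7] j [-0.28  0.61  2.04  0.    0.49 -0.69]
```

View pics/e.png

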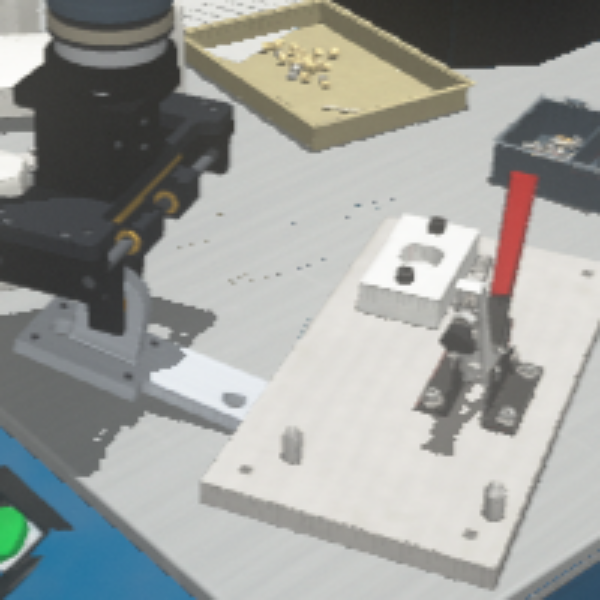

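It is turning: the far end of the plate is down against the fixture's edge at (250,420) and the lug side is up. I'll follow the arc.

To row units: -0.005 m is -0.08, -0.004 m is -0.064.

```bash
echo '[[0, [-0.064, 0, -0.08], 0], [0, [-0.064, 0, -0.08], 0], [0, [-0.08, 0, -0.08], 0], [0, [0, 0, 0], 0]]' | python3 shift.py| grep -E "eef|ft|fing"; echo '[[0, [-0.08, 0, -0.064], 0], [0, [-0.08, 0, -0.064], 0], [0, [-0.096, 0, -0.064], 0], [0, [0, 0, 0], 0]]' | python3 shift.py| grep -E "eef|ft|fing";python3 -c "
from h import *
go(190,85,35)"
```

```text
eef_pos: [0.4394, -0.0229, 0.0661]
ft_force: [0.1, 3.6, 0.3]
finger_force: 6.0
eef_pos: [0.4472, -0.0392, 0.0778]
ft_force: [-1.3, 0.2, -2.8]
finger_force: 6.0
tcp fix [142.5  86.1  77.8] tool shift [0.0475 0.0012 0.0427] yaw y-axis 23.0 ft [-1.3  0.2 -2.8] j [-0.34  0.56  1.99 -0.    0.59 -0.74]
```

The rows are not in the units I measure in: shifts go in shares of 62.5 mm and turns go in shares of 2 rad. I convert before sending: -0.006 m is -0.096, -0.003 m is -0.048.

```bash
echo '[[0, [-0.096, 0, -0.048], 0], [0, [-0.096, 0, -0.048], 0], [0, [-0.096, 0, -0.048], 0], [0, [0, 0, 0], 0]]' | python3 shift.py| grep -E "eef|ft|fing"; echo '[[0, [-0.096, 0, -0.032], 0], [0, [-0.096, 0, -0.032], 0], [0, [-0.096, 0, -0.032], 0], [0, [0, 0, 0], 0]]' | python3 shift.py| grep -E "eef|ft|fing";python3 -c "
from h import *
go(190,85,35)"
```

```text
eef_pos: [0.4542, -0.0556, 0.0868]
ft_force: [0.2, 0.6, -1.2]
finger_force: 6.0
eef_pos: [0.4609, -0.0721, 0.0927]
ft_force: [0.3, 0.6, -1.8]
finger_force: 6.0
tcp fix [106.9  86.3  92.7] tool shift [0.0832 0.0014 0.0576] yaw y-axis 23.01 ft [ 0.3  0.6 -1.8] j [-0.4   0.54  1.94 -0.    0.66 -0.8 ]
```

```bash
python3 tilt.py g
```

```text
tcp fix [107.1  86.2  92.6] tool shift [0.0929 0.0014 0.0025] yaw y-axis 23.03 ft [-0.1 -0.9 -2.9] j [-0.39  0.54  1.94 -0.    0.66 -0.8 ]
```

View pics/g.png

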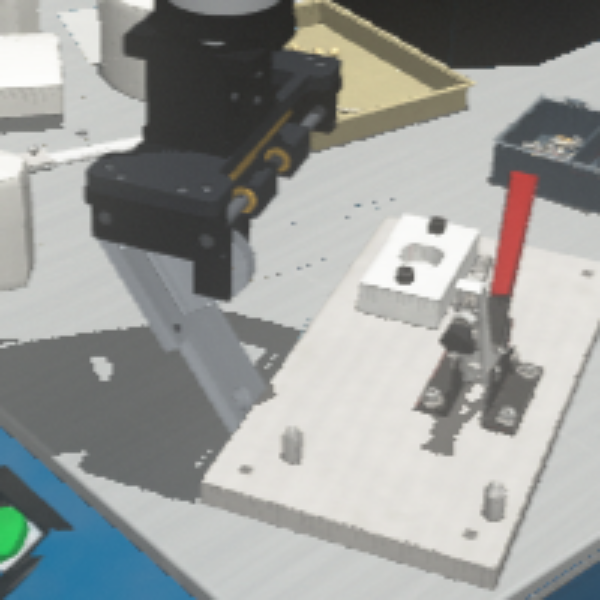

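The bracket is steeply tipped, its plate running from crop (103,243) down to (240,435) with the end still at the fixture's edge. I'll compute the tilt from these points.

```bash
python3 - <<'E'
from h import *
s=bot.snapshot("scene")
def cut(u,v,y):
    o,d=ray(s,220+u/3,170+v/3);k=((F(0,y,0)-o)@Y)/(d@Y);return inv(o+k*d)
A=cut(103,243,113);B=cut(240,435,101);K=cut(178,350,113);print(A,B,K)
for P,Q in((A,B),(A,K)):print(np.degrees(np.arctan2(P[2]-Q[2],P[0]-Q[0])),np.linalg.norm(P-Q))
E
```

```text
[167.3 113.  121. ] [ 84.9 101.    2.6] [119.9 113.   60.8]
55.16416963584511 144.7491623464537
51.783974070042945 76.62114590633581
```

To row units: -0.006 m is -0.096, -0.005 m is -0.08.

```bash
echo '[[0, [-0.096, 0, -0.024], 0], [0, [-0.096, 0, -0.024], 0], [0, [-0.096, 0, -0.016], 0], [0, [-0.096, 0, 0], 0], [0, [-0.096, 0, 0], 0], [0, [-0.08, 0, 0], 0], [0, [0, 0, 0], 0]]' | python3 shift.py 6; python3 tilt.py k
```

```text
clock: 16.8
eef_pos: [0.4744, -0.1041, 0.0965]
tcp_rot: [1.733, 2.619, -0.0]
ft_force: [-0.5, 0.0, -2.5]
grip_width: 0.0121
finger_force: 6.0
tcp fix [72.2 86.2 96.6] tool shift [0.1278 0.0015 0.0064] yaw y-axis 23.03 ft [-0.3  0.8 -2.7] j [-0.45  0.55  1.89 -0.    0.7  -0.85]
```

View pics/k.png

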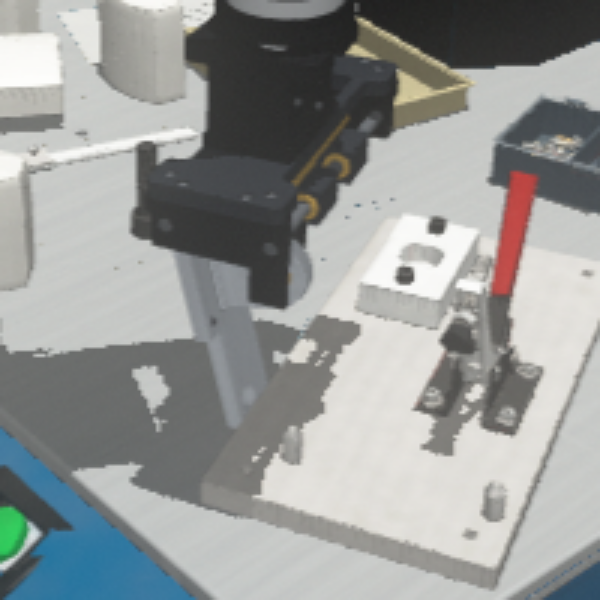

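The plate now runs steeply from (178,253) to (235,428). I'll grip hard and compute the tilt.

```bash
echo '[[0, [0, 0, 0], 0], [0, [0, 0, 0], 0], [0, [0, 0, 0], 0], [0, [0, 0, 0], 0]]' | python3 shift.py 60; python3 - <<'E'
from h import *
s=bot.snapshot("scene")
def cut(u,v,y):
    o,d=ray(s,220+u/3,170+v/3);k=((F(0,y,0)-o)@Y)/(d@Y);return inv(o+k*d)
A=cut(178,253,113);B=cut(235,428,101);K=cut(217,345,113);print(A,B,K)
for P,Q in((A,B),(A,K)):print(np.degrees(np.arctan2(P[2]-Q[2],P[0]-Q[0])),np.linalg.norm(P-Q))
E
```

```text
clock: 17.35
eef_pos: [0.4742, -0.1035, 0.0966]
tcp_rot: [1.733, 2.62, 0.0]
ft_force: [-0.5, -0.1, -3.0]
grip_width: 0.0114
finger_force: 60.0
[119.8 113.  126.3] [ 88.2 101.    6.7] [ 95.4 113.   71.3]
75.19985807114352 124.28483415123503
66.07618518729257 60.169427452818596
```

To row units: -0.025 m is -0.4, -0.02 m is -0.32.

```bash
echo '[[0, [0.048, 0, -0.16], 0], [0, [0.048, 0, -0.32], 0], [0, [0, 0, -0.4], 0], [0, [0, 0, -0.4], 0], [0, [0, 0, -0.4], 0], [0, [0, 0, -0.4], 0], [0, [0, 0, -0.4], 0], [0, [0, 0, -0.4], 0], [0, [0, 0, -0.32], 0], [0, [0, 0, -0.16], 0], [0, [0, 0, 0], 0], [0, [0, 0, 0], 0]]' | python3 shift.py 60; python3 - <<'E'
from h import *
go(72,86,300)
s=bot.snapshot("scene");cv2.imwrite("pics/z.png",s["color"][:,:,::-1])
# plate colour mask (bluish-grey) near predicted place: orientation by least-area rectangle in the plate's plane
c=s["color"].astype(int)
p=F(72,113,319);print("pivot px",proj(s,p),"origin px",proj(s,F(108,113,272)),"tip px",proj(s,F(88,101,206)))
m=((c[...,2]-c[...,0]>8)&(c.sum(2)>200)&(c[...,2]-c[...,0]<40)).astype(np.uint8)
u,v=proj(s,F(95,113,260)).astype(int);z=np.zeros_like(m);z[v-45:v+60,u-40:u+40]=1
n,l,st,ce=cv2.connectedComponentsWithStats(m*z)
for i in np.argsort(-st[1:,4])[:3]+1:
    k=cv2.findContours((l==i).astype(np.uint8),0,cv2.CHAIN_APPROX_NONE)[0][0]
    o=[]
    for q in k[:,0]:
        O,d=ray(s,*map(float,q));t=((F(0,107,0)-O)@Y)/(d@Y);o.append(inv(O+t*d)[[0,2]])
    o=np.array(o,np.float32);print(st[i],ce[i],cv2.minAreaRect(o),o.min(0),o.max(0))
E
```

```text
clock: 18.9
eef_pos: [0.471, -0.0976, 0.3057]
tcp_rot: [-1.732, -2.619, 0.0]
ft_force: [-0.5, -0.5, -1.9]
grip_width: 0.0118
finger_force: 60.0
tcp fix [ 79.5  86.9 305.7] tool shift [-0.0075  0.0009  0.0057] yaw y-axis 23.03 ft [-0.5 -0.5 -1.9] j [-0.44  0.23  1.67  0.    1.24 -0.84]
pivot px [308.37586397 150.00757855] origin px [286.1574963  175.35793541] tip px [300.32382516 212.63732456]
[290 138   7   8  19] [292.47368421 141.57894737] ((101.23682403564453, 325.7941589355469), (11.440235137939453, 7.798352241516113), 32.06744384765625) [ 94.7 320.9] [104.6 331.5]
[317 147   4   2   5] [318.2 147.2] ((58.63797378540039, 323.6152038574219), (1.3585340976715088, 5.189418315887451), 64.91629028320312) [ 56.  321.9] [ 60.7 324.1]
[317 142   3   3   4] [317.75 142.75] ((59.748695373535156, 330.2031555175781), (1.0651271343231201, 4.675469398498535), 41.53179168701172) [ 57.8 328.1] [ 60.9 331.6]
```

```bash
python3 - <<'E'
from h import *
s=bot.snapshot("scene");g=cv2.cvtColor(s["color"],cv2.COLOR_RGB2GRAY)
e=cv2.Canny(g,40,110);z=np.zeros_like(e);z[150:222,265:330]=255
L=cv2.HoughLinesP(e&z,1,np.pi/180,15,minLineLength=18,maxLineGap=3)
def cut(u,v,y):
    o,d=ray(s,float(u),float(v));k=((F(0,y,0)-o)@Y)/(d@Y);return inv(o+k*d)
for l in L[:,0]:
    P,Q=cut(l[0],l[1],107),cut(l[2],l[3],107)
    print(l,P[[0,2]],Q[[0,2]],round(np.degrees(np.arctan2(P[2]-Q[2],P[0]-Q[0]))%180,1))
E
```

```text
[267 160 285 170] [143.8 289.6] [112.7 277.9] 20.6
[299 205 321 220] [ 88.1 222.3] [ 50.  203.7] 26.0
[325 178 327 150] [ 46.2 276.1] [ 44.8 321.1] 91.8
[306 200 325 212] [ 76.3 233.4] [ 43.9 219.1] 23.8
[305 174 325 170] [ 79. 277.] [ 46.7 289.1] 159.5
[287 187 294 206] [109.1 249.7] [ 96.7 218.8] 68.1
[307 186 325 192] [ 75.2 257.6] [ 45.3 253.1] 8.6
[278 159 283 185] [124.7 294.3] [116.1 251.8] 78.6
[302 206 323 220] [ 82.9 221.6] [ 46.7 204.4] 25.4
[304 164 322 168] [ 81.  293.1] [ 51.6 291.5] 3.1
```

The plate's edges measure 68–78° from level, the origin is at about 0.27 m, and the force readings show only the bracket's weight on the tool. I'm handing it in.

```bash
python3 -c "
from cell import bot
s=bot.state();print(abs(s['joint_velocities']).max(),s['finger_force']);print(bot.job_done())"
```

```text
0.0038941934041951385 60.02226018509873
the job is handed in; nothing more can be done
None
```

I handed the job in with the clamp open and the bracket off its pins, held still at 60 N, its underside centre about 0.27 m up and tipped about 70° by my measurement; the bottle, caliper and screw were not touched on any move, and no verdict came back.

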